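Fetch the soil tin from behind the bottles and set it on the balance

TASK

On the yellow tray three bottles stand round the flat aluminium soil tin and block the way to it. First clear all three bottles to the black rubber mat and stand them there, then set the tin upright in the middle of the balance pan, and finally put every bottle back upright on the tray exactly where it stood at the start, each in its own place. Do not tip over a bottle or the tin, and do not disturb the little beaker and the stopper, which also stand on the tray.

Things in the scene. Friction and masses are not known exactly. Their poses are not given: they have to be found in the camera images.
- tray: Yellow square plastic tray, 210 x 210 mm, fixed for the run; floor 3 mm thick, rim 14 mm high. Origin: centre of its underside; z up. Printed circles (61 mm across) on its floor mark four places: the bottles stand on the ones at (22, 62), (-40, 0) and (22, -62) mm in tray x, y (to within 2 mm; which bottle is on which differs from start to start), the tin on the one at (22, 0) mm. Tray x points away from the robot, to within 0.2 rad.
- mat: Black rubber mat, the side area: 220 mm (its x) x 210 mm (its y), 3 mm thick, fixed. Origin: centre of its underside; empty at the start. Big enough for the three bottles about 100 mm apart. A bottle counts as on it when the centre of its underside is over the mat.
- balance: White laboratory balance, fixed, with a round steel pan 110 mm across whose flat top is 70 mm above the table. Origin: on the table exactly below the middle of the pan; z up. Its housing is 190 mm wide (its y); behind and beside the pan it reaches 75 mm in +x and -x at 55 mm height, and the lower keyboard part (about 38 mm high) goes on to 148 mm in -x. The pan does not move.
- tin: Flat round aluminium soil tin with its lid on, rigid: 56 mm diameter (lid rim 58 mm, from 35 to 45 mm height), 45 mm high, about 90 g. Stands upright; origin: centre of its underside, z up along its axis. Take it about 28 mm above its underside, after the bottles have gone: they are far taller and stand about 6 mm from it.
- squeeze_bottle: White round plastic squeeze bottle with a pointed nozzle, 54 mm diameter, 118 mm high, about 200 g. Stands upright; origin: centre of its underside, z up along its axis. Straight-sided from the bottom up to 85 mm, so take it about 78 mm above its underside (over the tops of its low neighbours). 
- amber_bottle: Brown glass round reagent bottle with a black screw cap (36 mm), 58 mm diameter, 116 mm high, about 250 g. Stands upright; origin: centre of its underside, z up along its axis. Straight-sided from the bottom up to 85 mm, so take it about 78 mm above its underside (over the tops of its low neighbours). 
- square_bottle: Grey plastic bottle of square section, 48 x 48 mm, with a round white cap (40 mm), 112 mm high, about 250 g. Stands upright; origin: centre of its underside, z up along its axis. Its x and y axes are square to its side faces. Straight-sided from the bottom up to 85 mm, so take it about 78 mm above its underside (over the tops of its low neighbours). 
- beaker: Small empty glass beaker, 36 mm across, 38 mm high, in the corner of the tray nearest the robot on the left (-x, +y of the tray); leave it alone. Origin: centre of its underside.
- stopper: Black rubber stopper, 30 mm across, 26 mm high, in the corner of the tray nearest the robot on the right (-x, -y of the tray); leave it alone. Origin: centre of its underside.

How it is judged:
By the outcome, as a careful person would: the job done as asked, in the order asked, and still so for the second after the job is handed in, with the robot touching nothing.
It also fails if it takes over 144 s, if anything falls off the work surface, if the arm or the gripper's body presses on something with over 40 N, if the wrist force passes 120 N, or if a joint passes its speed limit or range.

ROBOT

A 6-joint arm with a two-finger parallel gripper is mounted at the origin on the work surface. World frame = base frame: x ahead of the robot, y to its left, z up, the work surface at z = 0. Lengths are in mm, angles in rad, forces in N, time in s.
With the tool pointing down it reaches from about 350 to 875 mm from the base axis. Payload 4.2 kg.
Tool frame: the origin (TCP) lies on the mounting face of the last link; the fingertips stand 173 mm ahead of it and the grasp point (between the pads) lies 155 mm ahead of it; z points along the fingers, y is the line along which they close (so a half turn about z gives the same grasp; the last joint's range is limited). The gripper opens to 85 mm and grips with 20 to 120 N. Pads are 22 mm wide; open, the fingers measure 114 mm over their backs; the gripper's body (76 mm by 85 mm) begins 54 mm behind the grasp point. The pads swing forward as they close: fully open they stand 13 mm farther back than shut.
Start: joints at [-0.954, 0.385, 0.008, 0, -1.194, -0.259], TCP at [218.899, -585.392, 404.712] pointing down, gripper open.
Joint ranges: [-3.14, 3.14], [-1.21, 2.06], [-1.07, 1.41], [-3.16, 2.05], [-2.99, -0.16], [-3.1, 3.1]. Speed limits (rad/s): [2.79, 2.79, 3.14, 3.14, 3.14, 3.14].

INTERFACE

Orientations are given as a unit quaternion [x, y, z, w].
In Python, from bench import arm gives the robot as it stands.
- The arm moves only by the tool carry_out, never from a script. Its argument "rows" is a list of rows, each a list of 7 numbers: the shift along the tool's x, y, z as a fraction of full scale, then the turn, a rotation vector about the tool's x, y, z as a fraction of full scale, then the opening, from -1 (shut) to 1 (fully open). A call has 1 to 12 rows; each row is the pose to reach, as a shift and turn from the pose commanded when the call began, along the tool's axes at that moment, turning the shorter way round; what a row does not reach only later rows make up. Full scale, the value 1, is 20 cm for a shift and pi rad for a turn. A row lasts 1/8 s, in which the tool goes at most 62.5 mm and 10.7 degrees, less where a joint would pass 70% of its speed; a pose out of reach is approached as far as the arm can. A call with a number of a shift or a turn outside -1 to 1 is refused whole. A call with a gripper value outside its range is refused whole. The fingers move at their own pace and stop on an object; the grip force is fixed at half the most. Time passes only in rows, so rows that repeat a pose let the fingers close. It gives the time, the measured TCP pose, the force, the opening and the grip force at its end, in the units of the state.
- arm.read_state(): the state, without advancing time (a new reading comes with each control period).
- arm.get_image(name): name is "side" or "top"; returns (picture, depth): 480x640x3 uint8, red, green, blue; 480x640 float32, mm along the optical axis (not along the pixel's ray), 0 where there is no reading.
- arm.calibration(name): a dict with "mtx" (3x3 intrinsics, pixels), "k1" (the pictures are not rectified: a ray, as slopes to the right and down, at radius r is drawn at 1 + k1 r^2 times it, then the intrinsics apply), "cam_to_world" (4x4, takes a point from camera to world coordinates). Camera axes: x right, y up, looking along -z (the intrinsics and any distortion apply to the point x, -y, -z); pixel columns grow to the right and rows downward; lengths in mm; the calibration is good to about 2 mm. A picture is of the moment at which its call begins. calibration takes no time and is no camera call.
- arm.job_done(): hands the job in; it is judged then, once.
The state is a dict: "clock": time; "joints": joint angles; "joint_vel": joint speeds; "joint_efforts": joint torques, N m; "position": TCP position; "ee_rot": TCP orientation; "contact_force": force on the tool from outside, world axes, zero at the start; "wrist_torque": the same for the moment, N m; "gripper_width": finger opening in mm; "grasp_force": force on a finger pad.
Only numpy, scipy, OpenCV 4.12 (cv2) and the standard library are available. Lean on these libraries where they do the work, as an engineer would, in place of code of your own. Each camera call takes 0.05 s, during which the arm holds its last target. There are 200 camera calls.

## Working session

There is one attempt and no reset: what is moved stays moved. The work goes in short steps, Python scripts to look and compute and a tool call to move; the robot and the scene stay as the last step left them, time stands still between calls to the robot, and variables do not carry over. Pictures are saved under pics/ and viewed, at most 14 in all, crops included, and the job is handed in when it is done.

Besides the shell and the picture viewer there is one more tool, called after ">>>" as name(argument=value, ...), one argument or row to a line, values as JSON. carry_out: Moves the arm, as the interface text tells. Its arguments: {"type":"object","properties":{"rows":{"type":"array"}},"required":["rows"]}

```bash
mkdir -p pics; ls
python3 - <<'E'
from bench import arm
import cv2,numpy as np
print(arm.read_state())
for n in("side","top"):
    p,d=arm.get_image(n); cv2.imwrite(f"pics/{n}0.png",p[:,:,::-1]); np.savez(f"{n}0.npz",p=p,d=d)
    c=arm.calibration(n); print(n,c)
E
```

```text
pics
{'clock': 0.0, 'joints': array([-9.54385704e-01,  3.85549512e-01,  6.60433911e-03, -4.83880601e-04,
       -1.19400183e+00, -2.58638038e-01]), 'joint_vel': array([-0.00055068, -0.00061877, -0.00080143, -0.00043595,  0.00246948,
       -0.00040552]), 'joint_efforts': array([-7.31951741e-05, -3.92288768e+01,  1.88397288e+01,  4.18605432e+00,
       -4.64485915e-03, -6.93443297e-06]), 'position': array([ 218.84588114, -585.20559464,  403.61925652]), 'ee_rot': array([-1.77845803e-01,  9.84057754e-01,  1.06932057e-03, -2.51928023e-04]), 'contact_force': array([0.54396397, 1.08688682, 0.24683778]), 'wrist_torque': array([-0.0229619 ,  0.02978442, -0.00641269]), 'grasp_force': 0.0, 'gripper_width': 85.45858446969024}
side {'mtx': array([[464.04461237,   0.        , 313.08597809],
       [  0.        , 464.04461237, 238.91064705],
       [  0.        ,   0.        ,   1.        ]]), 'k1': 0.007245708548811636, 'cam_to_world': array([[ 9.86258818e-01,  6.32100902e-02, -1.52636917e-01,
         3.75094198e+02],
       [-1.63443104e-01,  5.07993512e-01, -8.45712093e-01,
        -7.41010134e+02],
       [ 2.40810258e-02,  8.59038461e-01,  5.11344334e-01,
         4.75605428e+02],
       [ 0.00000000e+00,  0.00000000e+00,  0.00000000e+00,
         1.00000000e+00]])}
top {'mtx': array([[484.77396045,   0.        , 313.85624029],
       [  0.        , 484.77396045, 231.28453342],
       [  0.        ,   0.        ,   1.        ]]), 'k1': -0.04234301779199222, 'cam_to_world': array([[-2.59536049e-02,  9.86630911e-01, -1.60890819e-01,
         3.69775606e+02],
       [-9.99325060e-01, -2.14211264e-02,  2.98422392e-02,
        -9.17410468e-02],
       [ 2.59968131e-02,  1.61556741e-01,  9.86520950e-01,
         9.37722622e+02],
       [ 0.00000000e+00,  0.00000000e+00,  0.00000000e+00,
         1.00000000e+00]])}
```

View pics/top0.png

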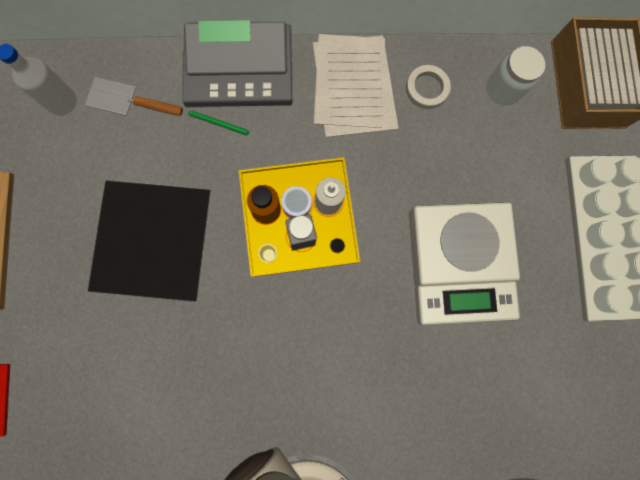

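View pics/side0.png

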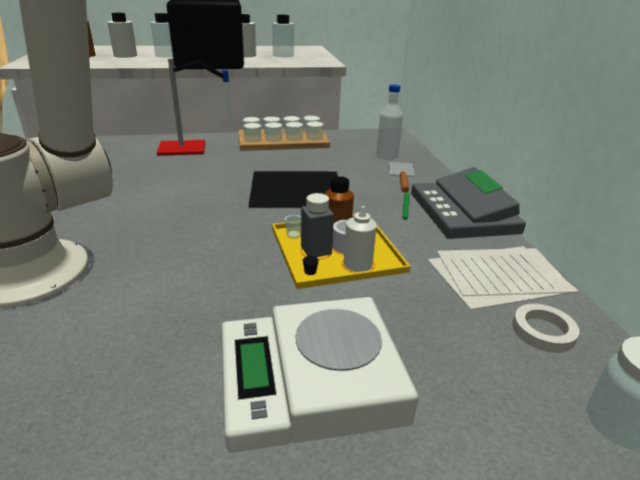

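Top view: tray about (298,217); amber bottle (263,203), squeeze bottle (330,194), square bottle (300,230), tin (296,202), beaker (268,254), stopper (337,246), mat (150,240), pan (470,241). The side view confirms this.

```bash
cat > h.py <<'E'
import numpy as np,cv2
from bench import arm
def rays(n,uv):
    c=arm.calibration(n);m=c["mtx"];uv=np.atleast_2d(np.float64(uv))
    q=cv2.undistortPoints(uv[:,None],m,np.array([c["k1"],0,0,0]))[:,0]
    T=c["cam_to_world"];d=np.c_[q[:,0],-q[:,1],-np.ones(len(q))]@T[:3,:3].T
    return T[:3,3],d
def onplane(n,uv,z):
    o,d=rays(n,uv);return o+d*((z-o[2])/d[:,2])[:,None]
def cloud(n,D):
    v,u=np.mgrid[:480,:640];o,d=rays(n,np.c_[u.ravel(),v.ravel()])
    P=o+d*D.reshape(-1,1);P[D.ravel()==0]=np.nan
    return P.reshape(480,640,3)
def to_px(n,P):
    c=arm.calibration(n);T=np.linalg.inv(c["cam_to_world"]);q=np.atleast_2d(P)@T[:3,:3].T+T[:3,3]
    q=q*[1,-1,-1];return cv2.projectPoints(q[:,None],np.zeros(3),np.zeros(3),c["mtx"],np.array([c["k1"],0,0,0.]))[0][:,0]
def snap(n):
    p,D=arm.get_image(n);return p,D,cloud(n,D)
E
python3 - <<'E'
from h import *
np.set_printoptions(precision=1,suppress=True)
f=np.load("top0.npz");p,D=f["p"],f["d"];P=cloud("top",D)
hsv=cv2.cvtColor(p,cv2.COLOR_RGB2HSV)
m=cv2.inRange(hsv,(20,150,100),(35,255,255));m[:,:220]=0;m[:,380:]=0
k=max(cv2.findContours(m,0,1)[0],key=cv2.contourArea);r=cv2.minAreaRect(k);b=cv2.boxPoints(r)
print("tray rect",r); W=onplane("top",b,14);print(W,W.mean(0)); print(np.linalg.norm(np.roll(W,1,0)-W,axis=1))
e=[W[i]-W[i-1] for i in range(4)];A=[np.arctan2(x[1],x[0]) for x in e];a=np.mean([(x+np.pi/4)%(np.pi/2)-np.pi/4 for x in A]);print("yaw",a)
c=W.mean(0)[:2];R=np.array([[np.cos(a),-np.sin(a)],[np.sin(a),np.cos(a)]])
for q in[(22,62),(-40,0),(22,-62),(22,0)]: print(q,c+R@q)
for nm,uv,h in[("amber",(263,196),116),("squeeze",(331,190),118),("square",(300,227),112),("tin",(296,202),45)]:
    w=P[uv[1]-28:uv[1]+28,uv[0]-28:uv[0]+28].reshape(-1,3)
    g=onplane("top",[uv],h+3)[0]
    s=w[(abs(w[:,2]-h-3)<6)&(np.hypot(*(w[:,:2]-g[:2]).T)<35)]
    print(nm,len(s),s.mean(0),s.min(0),s.max(0))
    # body ring: points z 70..
    s=w[(w[:,2]>72)&(w[:,2]<96)&(np.hypot(*(w[:,:2]-g[:2]).T)<45)]
    if len(s): print("  shoulder",len(s),s.mean(0),s.min(0),s.max(0))
# mat, balance
m=cv2.inRange(hsv,(0,0,0),(180,255,40));m[:,230:]=0;m[:,:60]=0;m[:150]=0;m[330:]=0
k=max(cv2.findContours(m,0,1)[0],key=cv2.contourArea);W=onplane("top",cv2.boxPoints(cv2.minAreaRect(k)),3);print("mat",W,W.mean(0))
w=P[200:290,410:530].reshape(-1,3);s=w[abs(w[:,2]-70)<6];print("pan",len(s),np.nanmean(s,0),s.min(0),s.max(0),(s.min(0)+s.max(0))/2)
# side cloud
f=np.load("side0.npz");Q=cloud("side",f["d"]).reshape(-1,3)
s=Q[(abs(Q[:,2]-70)<5)&(Q[:,1]<-200)&(Q[:,1]>-500)&(Q[:,0]>250)&(Q[:,0]<600)];print("pan side",len(s),(s.min(0)+s.max(0))/2,s.min(0),s.max(0))
E
```

```text
tray rect ((298.4154052734375, 216.32305908203125), (107.16600799560547, 109.89476776123047), 82.87498474121094)
[[ 645.9  119.5   14. ]
 [ 669.9  -96.4   14. ]
 [ 457.6 -114.1   14. ]
 [ 436.5   94.4   14. ]] [552.5   0.8  14. ]
[210.9 217.3 213.1 209.6]
yaw 0.10352795028765993
(22, 62) [567.9  64.8]
(-40, 0) [512.7  -3.3]
(22, -62) [580.8 -58.5]
(22, 0) [574.3   3.1]
amber 334 [566.8  65.3 119.2] [549.5  47.9 113.3] [585.2  82.5 122.9]
  shoulder 448 [559.9  63.4  89.9] [538.5  37.   72.2] [595.7  94.4  96. ]
squeeze 15 [579.9 -56.8 119.3] [577.6 -60.2 115.9] [582.2 -53.2 122.2]
  shoulder 494 [576.2 -55.6  90.2] [553.9 -82.4  72.2] [606.2 -29.8  96. ]
square 417 [511.8  -1.6 115.3] [492.6 -20.4 109.1] [532.3  17.7 119.7]
  shoulder 316 [504.9  -1.8  89.7] [484.5 -29.1  72.2] [539.6  25.2  95.4]
tin 735 [572.9   5.6  48.7] [544.9 -23.2  42.2] [602.7  37.3  53.9]
  shoulder 227 [564.5   9.6  89.4] [528.2 -38.6  72.7] [592.3  49.1  95.8]
mat [[418.  405.8   3. ]
 [640.6 388.5   3. ]
 [608.8 176.7   3. ]
 [388.5 201.7   3. ]] [514.  293.2   3. ]
pan 2724 [ 485.7 -310.6   70.5] [ 431.7 -365.4   64.8] [ 541.4 -256.    75.5] [ 486.6 -310.7   70.1]
pan side 4199 [ 489.  -311.    68.6] [ 434.4 -365.8   65.1] [ 543.6 -256.1   72.1]
```

Run:
```python
import cv2
a=cv2.imread("pics/top0.png")[145:285,225:375];cv2.imwrite("pics/tc.png",cv2.resize(a,None,fx=4,fy=4,interpolation=cv2.INTER_CUBIC))
```

```text
(no output)
```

View pics/tc.png

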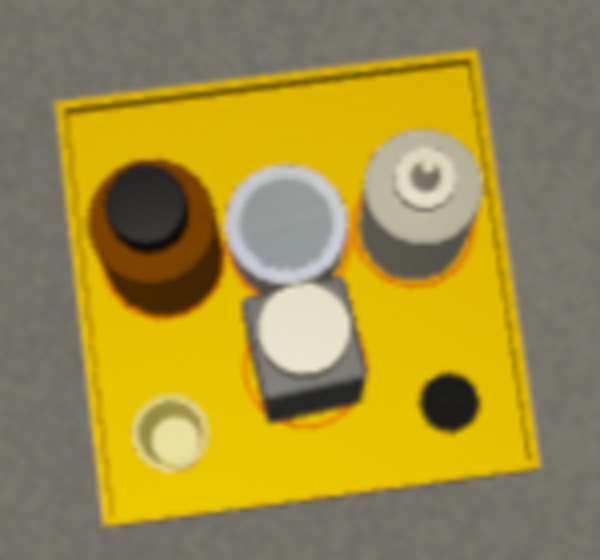

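Both views agree with the printed places to within about 2 mm. The crop shows the amber bottle left, the squeeze bottle right, and the square bottle front and turned slightly more than the tray. I'll set out, turning the tool square to the world axes.

>>> carry_out(
  rows=[
    [-1,0.88,0,0,0,0.114,1],
    [-1,0.88,0,0,0,0.114,1],
    [-1,0.88,0,0,0,0.114,1],
    [-1,0.88,0,0,0,0.114,1],
    [-1,0.88,0,0,0,0.114,1],
    [-1,0.88,0,0,0,0.114,1],
    [-1,0.88,0,0,0,0.114,1],
  ],
)

```text
clock: 0.98
position: [344.4, -350.8, 404.5]
ee_rot: [0.0, 1.0, 0.0, -0.0]
contact_force: [0.9, 0.4, -0.4]
gripper_width: 85.4
grasp_force: 0.0
```

Run:
```python
from h import *
s=arm.read_state();print(s["position"],s["ee_rot"],s["joints"],s["clock"])
P=cloud("top",np.load("top0.npz")["d"]).reshape(-1,3)
g=np.hypot(P[:,0]-512,P[:,1]+2)<36
for a,b in((78,93),(60,80),(85,100)):
    s=P[g&(P[:,2]>a)&(P[:,2]<b)][:,:2].astype(np.float32);print(len(s),cv2.minAreaRect(s))
# colour edges: lower edges of the top face and base in the picture
print(onplane("top",[[225+268/4,145+420/4],[225+365/4,145+398/4]],3), onplane("top",[[225+270/4,145+393/4],[225+365/4,145+374/4]],88))
```

```text
[ 344.41974869 -350.84446715  404.50722906] [ 3.25121520e-04  9.99999918e-01  1.01900160e-04 -2.20741321e-04] [-4.63591209e-01  1.56957833e-01 -3.09651092e-01  1.67544752e-05
 -1.10467342e+00 -1.10786289e+00] 0.975
261 ((512.1688232421875, -1.659078598022461), (48.29092788696289, 47.770023345947266), 11.374245643615723)
41 ((493.5191955566406, 3.377656936645508), (56.98293685913086, 26.19188117980957), 65.44603729248047)
293 ((512.1688232421875, -1.659078598022461), (48.29092788696289, 47.770023345947266), 11.374245643615723)
[[486.3559781   14.9989608    3.        ]
 [496.06463671 -32.34955723   3.        ]] [[487.74920102  12.517657    88.        ]
 [495.30709848 -29.70321906  88.        ]]
```

>>> carry_out(
  rows=[
    [-0.6,1,0,0,0,0,1],
    [-0.6,1,0,0,0,0,1],
    [-0.6,1,0,0,0,0,1],
    [-0.6,1,0,0,0,0,1],
    [-0.6,1,0,0,0,0,1],
  ],
)

```text
clock: 1.6
position: [466.0, -149.5, 404.3]
ee_rot: [-0.001, 1.0, -0.0, -0.0]
contact_force: [-0.5, -0.3, 0.4]
gripper_width: 85.6
grasp_force: 0.0
```

>>> carry_out(
  rows=[
    [-0.5,1,0.4,0,0,0,1],
    [-0.5,1,0.4,0,0,0,1],
    [-0.5,1,0.4,0,0,0,1],
    [-0.5,1,0.4,0,0,0,1],
    [-0.5,1,0.4,0,0,0,1],
    [-0.5,1,0.4,0,0,0,1],
  ],
)

```text
clock: 2.35
position: [564.8, 48.0, 324.3]
ee_rot: [0.001, 1.0, -0.0, -0.001]
contact_force: [-0.9, 0.0, 0.3]
gripper_width: 85.3
grasp_force: 0.0
```

Run:
```python
from h import *
s=arm.read_state();print(s["position"],s["ee_rot"],s["joints"])
p,D=arm.get_image("side");cv2.imwrite("pics/s1.png",p[:,:,::-1])
```

```text
[564.80844439  48.0029752  324.29118775] [ 1.06806063e-03  9.99999192e-01 -3.05692802e-04 -6.18541951e-04] [ 3.70599373e-01  3.57959277e-01 -2.50554112e-01  1.46564294e-04
 -9.63657600e-01 -1.94361552e+00]
```

View pics/s1.png

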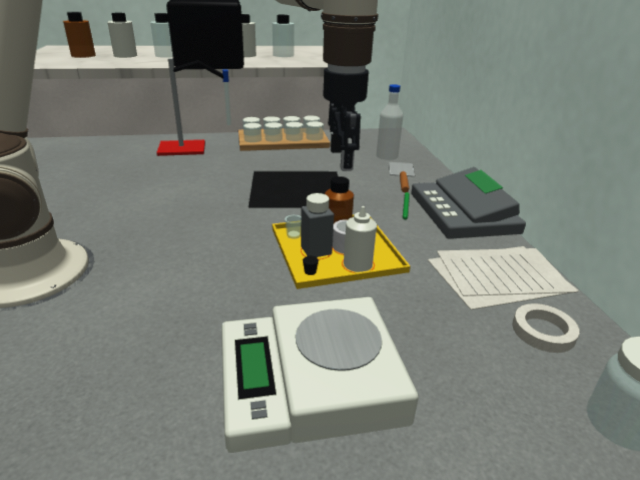

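The side view shows the gripper above and just beside the amber bottle (340,185), with everything still standing. Now align, descend and grip.

>>> carry_out(
  rows=[
    [-0.012,0.078,0,0,0,0,1],
    [-0.012,0.078,0,0,0,0,1],
    [-0.012,0.078,0.15,0,0,0,1],
    [-0.012,0.078,0.3,0,0,0,1],
    [-0.012,0.078,0.4,0,0,0,1],
    [-0.012,0.078,0.44,0,0,0,1],
    [-0.012,0.078,0.44,0,0,0,1],
    [-0.012,0.078,0.44,0,0,0,-1],
    [-0.012,0.078,0.44,0,0,0,-1],
    [-0.012,0.078,0.44,0,0,0,-1],
    [-0.012,0.078,0.44,0,0,0,-1],
    [-0.012,0.078,0.44,0,0,0,-1],
  ],
)

```text
clock: 3.9
position: [567.8, 65.4, 238.4]
ee_rot: [-0.0, 1.0, 0.0, 0.002]
contact_force: [-0.8, 1.2, 6.3]
gripper_width: 56.0
grasp_force: 64.2
```

>>> carry_out(
  rows=[
    [0,0,0,0,0,0,-1],
    [0,0,0,0,0,0,-1],
    [0,0,0,0,0,0,-1],
  ],
)

```text
clock: 4.28
position: [567.8, 65.4, 238.4]
ee_rot: [-0.0, 1.0, 0.0, 0.002]
contact_force: [-0.6, 0.9, 5.9]
gripper_width: 55.7
grasp_force: 64.2
```

Gripped. Lift 80 mm, then swing toward the mat.

>>> carry_out(
  rows=[
    [0,0,-0.1,0,0,0,-1],
    [0,0,-0.2,0,0,0,-1],
    [0,0,-0.3,0,0,0,-1],
    [0,0,-0.4,0,0,0,-1],
    [0,0.1,-0.4,0,0,0,-1],
    [0,0.25,-0.4,0,0,0,-1],
    [0,0.4,-0.4,0,0,0,-1],
    [0,0.55,-0.4,0,0,0,-1],
    [0,0.7,-0.4,0,0,0,-1],
    [0,0.85,-0.4,0,0,0,-1],
    [0,0.95,-0.4,0,0,0,-1],
    [0,1,-0.4,0,0,0,-1],
  ],
)

```text
clock: 5.78
position: [566.8, 266.3, 315.6]
ee_rot: [-0.0, 1.0, -0.0, -0.001]
contact_force: [-0.0, -0.6, -1.0]
gripper_width: 55.9
grasp_force: 64.5
```

>>> carry_out(
  rows=[
    [0,0.12,0,0,0,0,-1],
    [0,0.25,0,0,0,0,-1],
    [0,0.35,0,0,0,0,-1],
    [0,0.375,0,0,0,0,-1],
    [0,0.375,0.1,0,0,0,-1],
    [0,0.375,0.2,0,0,0,-1],
    [0,0.375,0.3,0,0,0,-1],
    [0,0.375,0.36,0,0,0,-1],
    [0,0.375,0.38,0,0,0,-1],
    [0,0.375,0.39,0,0,0,-1],
    [0,0.375,0.395,0,0,0,-1],
    [0,0.375,0.395,0,0,0,-1],
  ],
)

```text
clock: 7.28
position: [567.4, 340.2, 238.5]
ee_rot: [0.0, 1.0, 0.0, 0.001]
contact_force: [-0.1, 0.4, -2.0]
gripper_width: 55.8
grasp_force: 64.6
```

>>> carry_out(
  rows=[
    [0,0,0.005,0,0,0,-1],
    [0,0,0.01,0,0,0,-1],
    [0,0,0.01,0,0,0,-1],
  ],
)

```text
clock: 7.65
position: [567.5, 340.3, 238.4]
ee_rot: [-0.0, 1.0, 0.0, 0.001]
contact_force: [-3.3, -1.2, 8.1]
gripper_width: 56.0
grasp_force: 65.5
```

Standing on the mat. Open, rise and return for the square bottle.

>>> carry_out(
  rows=[
    [0,0,0,0,0,0,1],
    [0,0,0,0,0,0,1],
    [0,0,0,0,0,0,1],
    [0,0,0,0,0,0,1],
    [0,0,-0.1,0,0,0,1],
    [0,0,-0.25,0,0,0,1],
    [0,0,-0.4,0,0,0,1],
    [0,-0.25,-0.4,0,0,0,1],
    [0,-0.5,-0.4,0,0,0,1],
    [0,-0.75,-0.4,0,0,0,1],
    [0,-1,-0.4,0,0,0,1],
    [0,-1,-0.4,0,0,0,1],
  ],
)

```text
clock: 9.15
position: [566.9, 137.0, 315.8]
ee_rot: [0.002, 1.0, -0.0, -0.0]
contact_force: [-0.0, 0.5, -0.1]
gripper_width: 85.0
grasp_force: 0.0
```

>>> carry_out(
  rows=[
    [0.275,-0.708,0,0,0,-0.064,1],
    [0.275,-0.708,0,0,0,-0.064,1],
    [0.275,-0.708,0,0,0,-0.064,1],
    [0.275,-0.708,0,0,0,-0.064,1],
    [0.275,-0.708,0,0,0,-0.064,1],
    [0.275,-0.708,0,0,0,-0.064,1],
  ],
)

```text
clock: 9.9
position: [512.7, -0.4, 315.6]
ee_rot: [-0.101, 0.995, 0.0, 0.0]
contact_force: [0.4, -0.5, -0.1]
gripper_width: 85.4
grasp_force: 0.0
```

Run:
```python
from h import *
s=arm.read_state();print(s["position"],s["ee_rot"],s["joints"])
p,D=arm.get_image("side");cv2.imwrite("pics/s2.png",p[:,:,::-1])
```

```text
[ 5.12726220e+02 -4.22728612e-01  3.15648405e+02] [-1.00967725e-01  9.94889686e-01  2.07483627e-05  1.77257969e-04] [ 3.16131604e-01  2.82549557e-01 -3.91163403e-01  4.49139027e-05
 -8.96728160e-01 -1.68467582e+00]
```

View pics/s2.png

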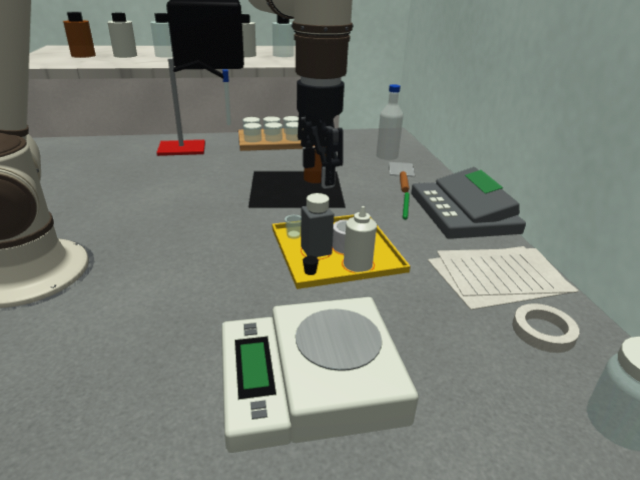

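The amber bottle stands on the mat (313,165) and the gripper is right over the square bottle (317,225).

>>> carry_out(
  rows=[
    [0,0,0,0,0,0,1],
    [0,0,0.1,0,0,0,1],
    [0,0,0.2,0,0,0,1],
    [0,0,0.3,0,0,0,1],
    [0,0,0.37,0,0,0,1],
    [0,0,0.395,0,0,0,1],
    [0,0,0.395,0,0,0,1],
    [0,0,0.395,0,0,0,-1],
    [0,0,0.395,0,0,0,-1],
    [0,0,0.395,0,0,0,-1],
    [0,0,0.395,0,0,0,-1],
    [0,0,0.395,0,0,0,-1],
  ],
)

```text
clock: 11.45
position: [512.5, -1.5, 237.6]
ee_rot: [-0.1, 0.995, -0.0, 0.001]
contact_force: [-0.5, -0.3, 6.3]
gripper_width: 46.8
grasp_force: 63.2
```

>>> carry_out(
  rows=[
    [0,0,0,0,0,0,-1],
    [0,0,0,0,0,0,-1],
    [0,0,0,0,0,0,-1],
  ],
)

```text
clock: 11.82
position: [512.5, -1.5, 237.5]
ee_rot: [-0.1, 0.995, -0.0, 0.001]
contact_force: [-0.3, -0.9, 6.0]
gripper_width: 47.0
grasp_force: 63.2
```

>>> carry_out(
  rows=[
    [0,0,-0.1,0,0,0,-1],
    [0,0,-0.2,0,0,0,-1],
    [0,0,-0.3,0,0,0,-1],
    [0,0,-0.4,0,0,0,-1],
    [0,0,-0.4,0,0,0.02,-1],
    [0,0,-0.4,0,0,0.045,-1],
    [0,0,-0.4,0,0,0.064,-1],
    [0,0,-0.4,0,0,0.064,-1],
  ],
)

```text
clock: 12.82
position: [511.6, -1.6, 315.7]
ee_rot: [0.0, 1.0, -0.0, -0.001]
contact_force: [0.3, -0.1, -3.2]
gripper_width: 46.8
grasp_force: 62.6
```

>>> carry_out(
  rows=[
    [0.02,0.08,0,0,0,0,-1],
    [0.06,0.2,0,0,0,0,-1],
    [0.1,0.35,0,0,0,0,-1],
    [0.14,0.5,0,0,0,0,-1],
    [0.18,0.65,0,0,0,0,-1],
    [0.22,0.8,0,0,0,0,-1],
    [0.24,0.9,0,0,0,0,-1],
    [0.24,0.95,0,0,0,0,-1],
  ],
)

```text
clock: 13.82
position: [463.5, 189.9, 316.5]
ee_rot: [-0.001, 1.0, -0.0, -0.0]
contact_force: [-1.1, 0.3, -2.0]
gripper_width: 47.2
grasp_force: 62.5
```

>>> carry_out(
  rows=[
    [0,0.1,0,0,0,0,-1],
    [0,0.25,0,0,0,0,-1],
    [0,0.4,0,0,0,0,-1],
    [0,0.5,0,0,0,0,-1],
    [0,0.55,0,0,0,0,-1],
    [0,0.55,0.1,0,0,0,-1],
    [0,0.55,0.2,0,0,0,-1],
    [0,0.55,0.3,0,0,0,-1],
    [0,0.55,0.37,0,0,0,-1],
    [0,0.55,0.39,0,0,0,-1],
    [0,0.55,0.4,0,0,0,-1],
    [0,0.55,0.4,0,0,0,-1],
  ],
)

```text
clock: 15.32
position: [464.5, 298.6, 237.6]
ee_rot: [0.0, 1.0, 0.001, 0.001]
contact_force: [-0.6, -1.0, 1.4]
gripper_width: 47.0
grasp_force: 62.7
```

>>> carry_out(
  rows=[
    [0,0,0.005,0,0,0,-1],
    [0,0,0.005,0,0,0,-1],
    [0,0,0.005,0,0,0,1],
    [0,0,0.005,0,0,0,1],
    [0,0,0.005,0,0,0,1],
    [0,0,0.005,0,0,0,1],
    [0,0,-0.1,0,0,0,1],
    [0,0,-0.25,0,0,0,1],
    [0,0,-0.4,0,0,0,1],
    [0,-0.25,-0.4,0,0,0,1],
    [0,-0.5,-0.4,0,0,0,1],
    [0,-0.7,-0.4,0,0,0,1],
  ],
)

```text
clock: 16.82
position: [463.8, 156.8, 316.8]
ee_rot: [0.0, 1.0, 0.0, 0.0]
contact_force: [0.2, 0.1, 0.3]
gripper_width: 85.8
grasp_force: 0.0
```

>>> carry_out(
  rows=[
    [-0.58,-1,0,0,0,0,1],
    [-0.58,-1,0,0,0,0,1],
    [-0.58,-1,0,0,0,0,1],
    [-0.58,-1,0,0,0,0,1],
    [-0.58,-1,0,0,0,0,1],
    [-0.58,-1,0,0,0,0,1],
  ],
)

```text
clock: 17.58
position: [579.8, -41.5, 316.3]
ee_rot: [0.0, 1.0, 0.0, -0.0]
contact_force: [0.1, 1.0, -0.2]
gripper_width: 85.6
grasp_force: 0.0
```

Run:
```python
from h import *
s=arm.read_state();print(s["position"],s["ee_rot"],s["joints"])
p,D=arm.get_image("side");cv2.imwrite("pics/s3.png",p[:,:,::-1])
```

```text
[579.76846158 -41.47644797 316.30991607] [ 3.98478994e-04  9.99999802e-01  5.41257527e-05 -4.84232374e-04] [ 2.07025385e-01  3.88615528e-01 -2.24522900e-01 -3.73148206e-04
 -9.58583344e-01 -1.77840409e+00]
```

View pics/s3.png

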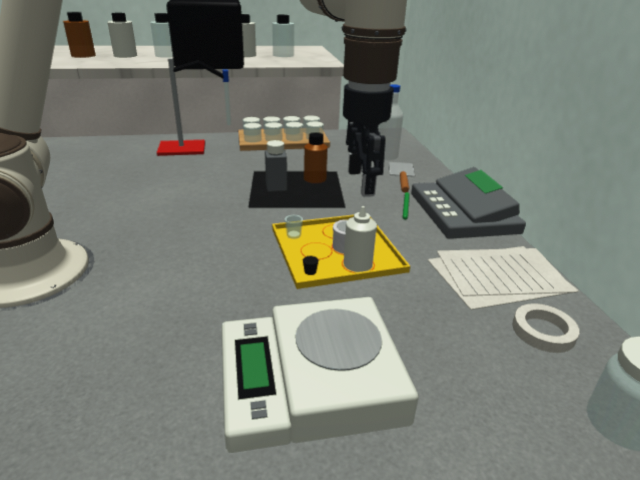

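Square and amber bottles stand on the mat (276,165) and (316,158); the squeeze bottle (360,240) is next.

>>> carry_out(
  rows=[
    [0,-0.08,0,0,0,0,1],
    [0,-0.08,0,0,0,0,1],
    [0,-0.08,0.15,0,0,0,1],
    [0,-0.08,0.28,0,0,0,1],
    [0,-0.08,0.37,0,0,0,1],
    [0,-0.08,0.4,0,0,0,1],
    [0,-0.08,0.4,0,0,0,1],
    [0,-0.08,0.4,0,0,0,-1],
    [0,-0.08,0.4,0,0,0,-1],
    [0,-0.08,0.4,0,0,0,-1],
    [0,-0.08,0.4,0,0,0,-1],
    [0,-0.08,0.4,0,0,0,-1],
  ],
)

```text
clock: 19.12
position: [580.7, -57.4, 238.1]
ee_rot: [-0.0, 1.0, 0.0, 0.001]
contact_force: [0.5, 1.7, 6.3]
gripper_width: 52.4
grasp_force: 63.2
```

>>> carry_out(
  rows=[
    [0,0,0,0,0,0,-1],
    [0,0,0,0,0,0,-1],
    [0,0,-0.1,0,0,0,-1],
    [0,0,-0.2,0,0,0,-1],
    [0,0,-0.3,0,0,0,-1],
    [0,0,-0.4,0,0,0,-1],
    [0,0,-0.4,0,0,0,-1],
  ],
)

```text
clock: 20.0
position: [580.1, -57.6, 317.5]
ee_rot: [0.0, 1.0, 0.0, 0.001]
contact_force: [-0.5, -0.4, -3.1]
gripper_width: 51.7
grasp_force: 63.5
```

>>> carry_out(
  rows=[
    [0.01,0.08,0,0,0,0,-1],
    [0.02,0.2,0,0,0,0,-1],
    [0.03,0.35,0,0,0,0,-1],
    [0.05,0.5,0,0,0,0,-1],
    [0.07,0.65,0,0,0,0,-1],
    [0.09,0.8,0,0,0,0,-1],
    [0.1,0.9,0,0,0,0,-1],
    [0.1,0.95,0,0,0,0,-1],
  ],
)

```text
clock: 21.0
position: [559.8, 133.6, 316.0]
ee_rot: [-0.0, 1.0, -0.0, -0.001]
contact_force: [0.3, 0.3, -2.1]
gripper_width: 51.8
grasp_force: 63.4
```

>>> carry_out(
  rows=[
    [0,0.1,0,0,0,0,-1],
    [0,0.25,0,0,0,0,-1],
    [0,0.4,0,0,0,0,-1],
    [0,0.5,0,0,0,0,-1],
    [0,0.53,0,0,0,0,-1],
    [0,0.53,0.1,0,0,0,-1],
    [0,0.53,0.2,0,0,0,-1],
    [0,0.53,0.3,0,0,0,-1],
    [0,0.53,0.37,0,0,0,-1],
    [0,0.53,0.39,0,0,0,-1],
    [0,0.53,0.4,0,0,0,-1],
    [0,0.53,0.4,0,0,0,-1],
  ],
)

```text
clock: 22.5
position: [560.4, 238.1, 238.2]
ee_rot: [0.0, 1.0, -0.0, 0.0]
contact_force: [-1.1, -2.4, 3.6]
gripper_width: 52.1
grasp_force: 64.0
```

>>> carry_out(
  rows=[
    [0,0,0.005,0,0,0,-1],
    [0,0,0.005,0,0,0,-1],
    [0,0,0.005,0,0,0,1],
    [0,0,0.005,0,0,0,1],
    [0,0,0.005,0,0,0,1],
    [0,0,0.005,0,0,0,1],
    [0,0,-0.1,0,0,0,1],
    [0,0,-0.25,0,0,0,1],
    [0,0,-0.4,0,0,0,1],
    [0,-0.25,-0.4,0,0,0,1],
    [0,-0.5,-0.4,0,0,0,1],
    [0,-0.7,-0.4,0,0,0,1],
  ],
)

```text
clock: 24.0
position: [559.9, 96.9, 316.8]
ee_rot: [0.0, 1.0, 0.0, 0.0]
contact_force: [0.5, 1.4, 0.3]
gripper_width: 85.3
grasp_force: 0.0
```

Run:
```python
from h import *
np.set_printoptions(precision=1,suppress=True)
s=arm.read_state();print(s["position"])
p,D,P=snap("side");cv2.imwrite("pics/s4.png",p[:,:,::-1])
pt,Dt,Pt=snap("top")
cv2.imwrite("pics/t4.png",pt[:,:,::-1])
for Q in(P,Pt):
    w=Q.reshape(-1,3);s=w[(abs(w[:,2]-48)<5)&(np.hypot(w[:,0]-574,w[:,1]-4)<45)]
    if len(s): print(len(s),s.mean(0),(s.min(0)+s.max(0))/2,s.max(0)-s.min(0))
```

```text
[559.9  96.9 316.8]
405 [575.4   1.2  47.7] [576.3   5.2  46.8] [56.  58.7  7.6]
695 [572.4   4.7  48.7] [573.9   5.1  48. ] [57.6 56.5  9.5]
```

View pics/s4.png

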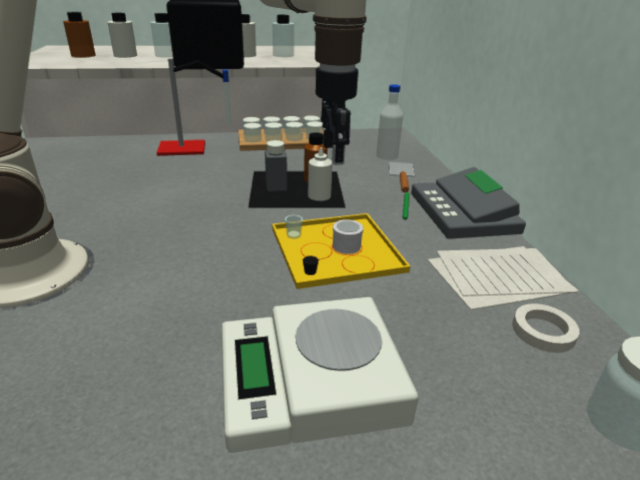

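All three bottles stand on the mat (276,165), (316,155), (320,178), and the tin (348,237) is free. Now the tin.

>>> carry_out(
  rows=[
    [-0.07,-0.47,0,0,0,0,1],
    [-0.07,-0.47,0,0,0,0,1],
    [-0.07,-0.47,0.15,0,0,0,1],
    [-0.07,-0.47,0.35,0,0,0,1],
    [-0.07,-0.47,0.5,0,0,0,1],
    [-0.07,-0.47,0.6,0,0,0,1],
    [-0.07,-0.47,0.65,0,0,0,1],
    [-0.07,-0.47,0.65,0,0,0,1],
    [-0.07,-0.47,0.65,0,0,0,-1],
    [-0.07,-0.47,0.65,0,0,0,-1],
    [-0.07,-0.47,0.65,0,0,0,-1],
    [-0.07,-0.47,0.65,0,0,0,-1],
  ],
)

```text
clock: 25.6
position: [574.7, 4.6, 188.2]
ee_rot: [-0.0, 1.0, 0.0, 0.001]
contact_force: [-1.2, 0.4, 6.1]
gripper_width: 56.4
grasp_force: 63.3
```

>>> carry_out(
  rows=[
    [0,0,0,0,0,0,-1],
    [0,0,0,0,0,0,-1],
    [0,0,0,0,0,0,-1],
    [0,0,-0.1,0,0,0,-1],
    [0,0,-0.25,0,0,0,-1],
    [0,0,-0.4,0,0,0,-1],
    [0,0,-0.55,0,0,0,-1],
    [0,0,-0.65,0,0,0,-1],
    [0,0,-0.65,0,0,0,-1],
  ],
)

```text
clock: 26.72
position: [574.2, 4.4, 318.2]
ee_rot: [0.0, 1.0, 0.001, 0.002]
contact_force: [-0.6, -0.3, -1.2]
gripper_width: 55.9
grasp_force: 63.7
```

>>> carry_out(
  rows=[
    [0.04,-0.08,0,0,0,0,-1],
    [0.1,-0.2,0,0,0,0,-1],
    [0.18,-0.38,0,0,0,0,-1],
    [0.26,-0.55,0,0,0,0,-1],
    [0.35,-0.73,0,0,0,0,-1],
    [0.4,-0.9,0,0,0,0,-1],
    [0.43,-0.97,0,0,0,0,-1],
    [0.43,-1,0,0,0,0,-1],
  ],
)

```text
clock: 27.72
position: [487.3, -196.3, 315.9]
ee_rot: [0.001, 1.0, 0.0, -0.001]
contact_force: [0.7, 0.4, -0.7]
gripper_width: 56.3
grasp_force: 63.8
```

>>> carry_out(
  rows=[
    [0,-0.1,0,0,0,0,-1],
    [0,-0.25,0,0,0,0,-1],
    [0,-0.4,0,0,0,0,-1],
    [0,-0.53,0,0,0,0,-1],
    [0,-0.576,0,0,0,0,-1],
    [0,-0.576,0,0,0,0,-1],
    [0,-0.576,0.1,0,0,0,-1],
    [0,-0.576,0.2,0,0,0,-1],
    [0,-0.576,0.26,0,0,0,-1],
    [0,-0.576,0.28,0,0,0,-1],
    [0,-0.576,0.28,0,0,0,-1],
  ],
)

```text
clock: 29.1
position: [488.3, -310.5, 261.0]
ee_rot: [-0.0, 1.0, -0.0, 0.0]
contact_force: [0.0, 0.4, -0.7]
gripper_width: 56.4
grasp_force: 63.8
```

Run:
```python
from h import *
np.set_printoptions(precision=1,suppress=True)
print(arm.read_state()["position"])
for n in("side","top"):
    p,D,P=snap(n);cv2.imwrite(f"pics/{n}5.png",p[:,:,::-1]);w=P.reshape(-1,3)
    s=w[(abs(w[:,2]-70)<4)&(np.hypot(w[:,0]-487,w[:,1]+311)<70)]; print(n,"pan",len(s),s.min(0),s.max(0))
    s=w[(w[:,2]>95)&(w[:,2]<125)&(np.hypot(w[:,0]-487,w[:,1]+311)<32)]; print("tin",len(s),s.min(0),s.max(0))
a=cv2.imread("pics/side5.png")[220:460,200:440];cv2.imwrite("pics/s5c.png",cv2.resize(a,None,fx=2.4,fy=2.4))
```

```text
[ 488.3 -310.5  261. ]
side pan 2651 [ 434.3 -365.9   66.1] [ 543.5 -259.5   72.2]
tin 753 [ 461.3 -341.6   95. ] [ 514.  -279.7  124.4]
top pan 192 [ 438.7 -361.8   66. ] [ 533.7 -322.6   73.9]
tin 77 [ 458.7 -330.4  118. ] [ 514.9 -305.   124.9]
```

View pics/s5c.png

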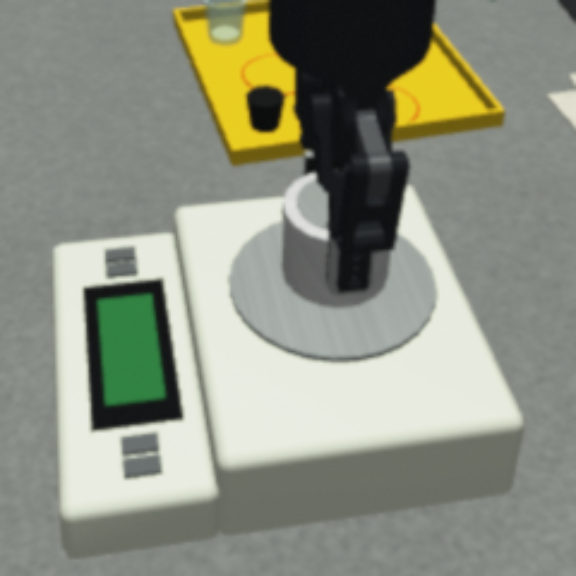

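The tin hangs level a few mm above the middle of the pan (crop: tin 335,250; pan 335,290). Lower gently.

>>> carry_out(
  rows=[
    [0,0,0.015,0,0,0,-1],
    [0,0,0.025,0,0,0,-1],
    [0,0,0.03,0,0,0,-1],
    [0,0,0.033,0,0,0,-1],
    [0,0,0.033,0,0,0,-1],
  ],
)

```text
clock: 29.82
position: [487.9, -310.8, 255.2]
ee_rot: [0.0, 1.0, -0.0, 0.0]
contact_force: [-2.6, 1.5, 5.5]
gripper_width: 55.9
grasp_force: 64.2
```

>>> carry_out(
  rows=[
    [0,0,0,0,0,0,1],
    [0,0,0,0,0,0,1],
    [0,0,0,0,0,0,1],
    [0,0,0,0,0,0,1],
    [0,0,-0.08,0,0,0,1],
    [0,0,-0.2,0,0,0,1],
    [0,0,-0.313,0,0,0,1],
    [0,0.3,-0.313,0,0,0,1],
    [0,0.6,-0.313,0,0,0,1],
    [0,0.9,-0.313,0,0,0,1],
    [0,0.9,-0.313,0,0,0,1],
  ],
)

```text
clock: 31.2
position: [488.2, -127.6, 318.3]
ee_rot: [-0.003, 1.0, 0.0, 0.001]
contact_force: [-0.6, 0.1, 0.3]
gripper_width: 85.5
grasp_force: 0.0
```

>>> carry_out(
  rows=[
    [-0.36,0.92,0,0,0,0,1],
    [-0.36,0.92,0,0,0,0,1],
    [-0.36,0.92,0,0,0,0,1],
    [-0.36,0.92,0,0,0,0,1],
    [-0.36,0.92,0,0,0,0,1],
    [-0.36,0.92,0,0,0,0,1],
  ],
)

```text
clock: 31.95
position: [559.7, 51.7, 316.9]
ee_rot: [0.001, 1.0, -0.0, -0.0]
contact_force: [-0.5, 0.2, 0.1]
gripper_width: 85.2
grasp_force: 0.0
```

Run:
```python
from h import *
np.set_printoptions(precision=1,suppress=True)
print(arm.read_state()["position"])
for n in("side","top"):
    p,D,P=snap(n);cv2.imwrite(f"pics/{n}6.png",p[:,:,::-1]);w=P.reshape(-1,3)
    s=w[(abs(w[:,2]-115)<6)&(np.hypot(w[:,0]-487,w[:,1]+311)<50)]; print("tin",n,len(s),s.mean(0),(s.min(0)+s.max(0))/2)
    for nm,x,y,h in(("amber",567,340,116),("square",464,298.4,112),("squeeze",560,238.4,118)):
        s=w[(abs(w[:,2]-h-3)<5)&(np.hypot(w[:,0]-x,w[:,1]-y)<40)]; print(nm,len(s),len(s) and s.mean(0))
```

```text
[559.7  51.7 316.9]
tin side 1257 [ 488.5 -314.8  114.7] [ 489.4 -310.8  113. ]
amber 76 [569.9 336.6 117.9]
square 110 [467.3 294.1 114. ]
squeeze 8 [563.7 238.2 119.3]
tin top 842 [ 486.2 -310.2  115.7] [ 486.2 -311.   114.6]
amber 0 0
square 0 0
squeeze 0 0
```

View pics/top6.png

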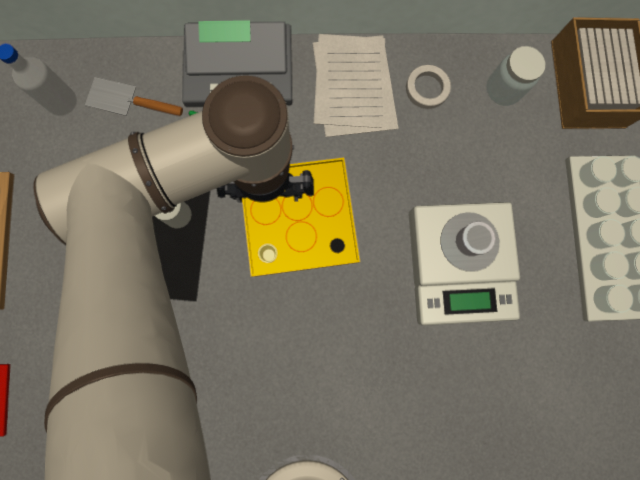

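The top view shows the tin centred on the pan (478,238), the tray circles empty, and the beaker and stopper untouched. Now bring the squeeze bottle back.

>>> carry_out(
  rows=[
    [0,0.926,0,0,0,0,1],
    [0,0.926,0,0,0,0,1],
    [0,0.926,0,0,0,0,1],
    [0,0.926,0,0,0,0,1],
    [0,0.926,0,0,0,0,1],
    [0,0.926,0.15,0,0,0,1],
    [0,0.926,0.28,0,0,0,1],
    [0,0.926,0.37,0,0,0,1],
    [0,0.926,0.4,0,0,0,1],
    [0,0.926,0.4,0,0,0,1],
    [0,0.926,0.4,0,0,0,-1],
    [0,0.926,0.4,0,0,0,-1],
  ],
)

```text
clock: 33.55
position: [560.6, 238.6, 238.0]
ee_rot: [0.0, 1.0, 0.001, 0.001]
contact_force: [-3.2, 1.2, 17.5]
gripper_width: 51.8
grasp_force: 61.5
```

>>> carry_out(
  rows=[
    [0,0,0,0,0,0,-1],
    [0,0,0,0,0,0,-1],
    [0,0,0,0,0,0,-1],
    [0,0,0,0,0,0,-1],
    [0,0,0,0,0,0,-1],
    [0,0,-0.1,0,0,0,-1],
    [0,0,-0.2,0,0,0,-1],
    [0,0,-0.3,0,0,0,-1],
    [0,0,-0.4,0,0,0,-1],
    [0,0,-0.4,0,0,0,-1],
  ],
)

```text
clock: 34.8
position: [560.1, 238.5, 317.3]
ee_rot: [0.0, 1.0, 0.001, 0.001]
contact_force: [0.4, 0.4, -1.8]
gripper_width: 52.3
grasp_force: 63.5
```

>>> carry_out(
  rows=[
    [-0.01,-0.08,0,0,0,0,-1],
    [-0.02,-0.2,0,0,0,0,-1],
    [-0.03,-0.35,0,0,0,0,-1],
    [-0.05,-0.5,0,0,0,0,-1],
    [-0.07,-0.65,0,0,0,0,-1],
    [-0.09,-0.8,0,0,0,0,-1],
    [-0.1,-0.9,0,0,0,0,-1],
    [-0.1,-0.95,0,0,0,0,-1],
  ],
)

```text
clock: 35.8
position: [580.0, 46.6, 316.3]
ee_rot: [0.001, 1.0, -0.0, -0.0]
contact_force: [-1.1, -0.1, -2.2]
gripper_width: 52.0
grasp_force: 63.5
```

>>> carry_out(
  rows=[
    [0,-0.1,0,0,0,0,-1],
    [0,-0.25,0,0,0,0,-1],
    [0,-0.4,0,0,0,0,-1],
    [0,-0.5,0,0,0,0,-1],
    [0,-0.53,0,0,0,0,-1],
    [0,-0.53,0.1,0,0,0,-1],
    [0,-0.53,0.2,0,0,0,-1],
    [0,-0.53,0.3,0,0,0,-1],
    [0,-0.53,0.37,0,0,0,-1],
    [0,-0.53,0.39,0,0,0,-1],
    [0,-0.53,0.4,0,0,0,-1],
    [0,-0.53,0.4,0,0,0,-1],
  ],
)

```text
clock: 37.3
position: [580.4, -57.3, 238.2]
ee_rot: [-0.0, 1.0, 0.0, 0.001]
contact_force: [-2.6, 1.3, 4.7]
gripper_width: 51.5
grasp_force: 64.0
```

>>> carry_out(
  rows=[
    [0,0,0,0,0,0,1],
    [0,0,0,0,0,0,1],
    [0,0,0,0,0,0,1],
    [0,0,0,0,0,0,1],
    [0,0,-0.1,0,0,0,1],
    [0,0,-0.25,0,0,0,1],
    [0,0,-0.4,0,0,0,1],
    [0,0.3,-0.4,0,0,0,1],
    [0,0.6,-0.4,0,0,0,1],
    [0,0.8,-0.4,0,0,0,1],
    [0,0.8,-0.4,0,0,0,1],
  ],
)

```text
clock: 38.67
position: [580.2, 105.0, 316.7]
ee_rot: [-0.002, 1.0, 0.0, 0.0]
contact_force: [-1.1, -0.2, -0.3]
gripper_width: 85.3
grasp_force: 0.0
```

>>> carry_out(
  rows=[
    [0.58,0.98,0,0,0,0,1],
    [0.58,0.98,0,0,0,0,1],
    [0.58,0.98,0,0,0,0,1],
    [0.58,0.98,0,0,0,0,1],
    [0.58,0.98,0,0,0,0,1],
    [0.58,0.98,0,0,0,0,1],
    [0.58,0.98,0.15,0,0,0,1],
    [0.58,0.98,0.28,0,0,0,1],
    [0.58,0.98,0.37,0,0,0,1],
    [0.58,0.98,0.4,0,0,0,1],
    [0.58,0.98,0.4,0,0,0,1],
    [0.58,0.98,0.4,0,0,0,1],
  ],
)

```text
clock: 40.17
position: [464.7, 298.4, 237.6]
ee_rot: [0.0, 1.0, 0.001, 0.001]
contact_force: [0.3, -0.2, 0.1]
gripper_width: 85.1
grasp_force: 0.0
```

>>> carry_out(
  rows=[
    [0,0,0,0,0,0,-1],
    [0,0,0,0,0,0,-1],
    [0,0,0,0,0,0,-1],
    [0,0,0,0,0,0,-1],
    [0,0,0,0,0,0,-1],
    [0,0,0,0,0,0,-1],
    [0,0,0,0,0,0,-1],
    [0,0,-0.1,0,0,0,-1],
    [0,0,-0.2,0,0,0,-1],
    [0,0,-0.3,0,0,0,-1],
    [0,0,-0.4,0,0,0,-1],
    [0,0,-0.4,0,0,0,-1],
  ],
)

```text
clock: 41.68
position: [464.1, 298.3, 316.9]
ee_rot: [0.0, 1.0, 0.001, 0.0]
contact_force: [0.1, 0.2, -2.8]
gripper_width: 47.2
grasp_force: 63.3
```

>>> carry_out(
  rows=[
    [-0.02,-0.08,0,0,0,0,-1],
    [-0.06,-0.2,0,0,0,0,-1],
    [-0.1,-0.35,0,0,0,0,-1],
    [-0.14,-0.5,0,0,0,0,-1],
    [-0.18,-0.65,0,0,0,0,-1],
    [-0.22,-0.8,0,0,0,0,-1],
    [-0.24,-0.9,0,0,0,0,-1],
    [-0.24,-0.95,0,0,0,0,-1],
  ],
)

```text
clock: 42.68
position: [511.7, 106.6, 315.2]
ee_rot: [0.001, 1.0, -0.001, -0.002]
contact_force: [0.3, -0.1, -2.3]
gripper_width: 47.0
grasp_force: 63.3
```

>>> carry_out(
  rows=[
    [0,-0.1,0,0,0,-0.01,-1],
    [0,-0.25,0,0,0,-0.03,-1],
    [0,-0.4,0,0,0,-0.05,-1],
    [0,-0.5,0,0,0,-0.064,-1],
    [0,-0.55,0,0,0,-0.064,-1],
    [0,-0.55,0,0,0,-0.064,-1],
    [0,-0.55,0.1,0,0,-0.064,-1],
    [0,-0.55,0.2,0,0,-0.064,-1],
    [0,-0.55,0.3,0,0,-0.064,-1],
    [0,-0.55,0.37,0,0,-0.064,-1],
    [0,-0.55,0.39,0,0,-0.064,-1],
    [0,-0.55,0.4,0,0,-0.064,-1],
  ],
)

```text
clock: 44.18
position: [512.2, -1.2, 237.4]
ee_rot: [-0.1, 0.995, -0.0, -0.0]
contact_force: [-5.5, 1.9, 10.2]
gripper_width: 47.1
grasp_force: 64.6
```

>>> carry_out(
  rows=[
    [0,0,0.002,0,0,0,-1],
    [0,0,0.002,0,0,0,-1],
  ],
)

```text
clock: 44.42
position: [512.3, -1.3, 237.4]
ee_rot: [-0.1, 0.995, 0.0, 0.001]
contact_force: [-3.5, 1.7, 5.0]
gripper_width: 47.1
grasp_force: 63.9
```

>>> carry_out(
  rows=[
    [0,0,0,0,0,0,1],
    [0,0,0,0,0,0,1],
    [0,0,0,0,0,0,1],
    [0,0,0,0,0,0,1],
    [0,0,-0.1,0,0,0,1],
    [0,0,-0.25,0,0,0,1],
    [0,0,-0.4,0,0,0,1],
    [0,0,-0.4,0,0,0.064,1],
    [0,0,-0.4,0,0,0.064,1],
    [0,0,-0.4,0,0,0.064,1],
  ],
)

```text
clock: 45.68
position: [512.0, -1.6, 315.8]
ee_rot: [-0.001, 1.0, -0.0, -0.001]
contact_force: [-0.8, -0.2, -0.3]
gripper_width: 85.6
grasp_force: 0.0
```

>>> carry_out(
  rows=[
    [-0.275,0.8,0,0,0,0,1],
    [-0.275,0.8,0,0,0,0,1],
    [-0.275,0.8,0,0,0,0,1],
    [-0.275,0.8,0,0,0,0,1],
    [-0.275,0.8,0,0,0,0,1],
  ],
)

```text
clock: 46.3
position: [566.9, 158.2, 315.4]
ee_rot: [-0.0, 1.0, -0.0, -0.001]
contact_force: [0.3, -0.1, -0.4]
gripper_width: 85.4
grasp_force: 0.0
```

>>> carry_out(
  rows=[
    [0,0.908,0,0,0,0,1],
    [0,0.908,0,0,0,0,1],
    [0,0.908,0,0,0,0,1],
    [0,0.908,0,0,0,0,1],
    [0,0.908,0,0,0,0,1],
    [0,0.908,0.15,0,0,0,1],
    [0,0.908,0.28,0,0,0,1],
    [0,0.908,0.37,0,0,0,1],
    [0,0.908,0.4,0,0,0,1],
    [0,0.908,0.4,0,0,0,1],
    [0,0.908,0.4,0,0,0,1],
  ],
)

```text
clock: 47.68
position: [567.6, 340.2, 237.5]
ee_rot: [0.0, 1.0, 0.001, 0.001]
contact_force: [0.2, -0.2, 0.0]
gripper_width: 85.8
grasp_force: 0.0
```

>>> carry_out(
  rows=[
    [0,0,0,0,0,0,-1],
    [0,0,0,0,0,0,-1],
    [0,0,0,0,0,0,-1],
    [0,0,0,0,0,0,-1],
    [0,0,0,0,0,0,-1],
    [0,0,0,0,0,0,-1],
    [0,0,0,0,0,0,-1],
    [0,0,-0.1,0,0,0,-1],
    [0,0,-0.2,0,0,0,-1],
    [0,0,-0.3,0,0,0,-1],
    [0,0,-0.4,0,0,0,-1],
    [0,0,-0.4,0,0,0,-1],
  ],
)

```text
clock: 49.18
position: [567.1, 339.9, 316.6]
ee_rot: [0.0, 1.0, 0.0, 0.0]
contact_force: [0.1, 0.4, -2.9]
gripper_width: 56.0
grasp_force: 64.5
```

>>> carry_out(
  rows=[
    [0,-0.08,0,0,0,0,-1],
    [0,-0.2,0,0,0,0,-1],
    [0,-0.35,0,0,0,0,-1],
    [0,-0.5,0,0,0,0,-1],
    [0,-0.65,0,0,0,0,-1],
    [0,-0.8,0,0,0,0,-1],
    [0,-0.9,0,0,0,0,-1],
    [0,-0.95,0,0,0,0,-1],
  ],
)

```text
clock: 50.18
position: [567.0, 148.1, 316.4]
ee_rot: [0.001, 1.0, 0.0, -0.0]
contact_force: [0.2, -0.0, -2.8]
gripper_width: 56.3
grasp_force: 64.5
```

>>> carry_out(
  rows=[
    [0,-0.1,0,0,0,0,-1],
    [0,-0.25,0,0,0,0,-1],
    [0,-0.37,0,0,0,0,-1],
    [0,-0.425,0,0,0,0,-1],
    [0,-0.425,0,0,0,0,-1],
    [0,-0.425,0.1,0,0,0,-1],
    [0,-0.425,0.2,0,0,0,-1],
    [0,-0.425,0.3,0,0,0,-1],
    [0,-0.425,0.37,0,0,0,-1],
    [0,-0.425,0.39,0,0,0,-1],
    [0,-0.425,0.4,0,0,0,-1],
    [0,-0.425,0.4,0,0,0,-1],
  ],
)

```text
clock: 51.68
position: [567.6, 65.3, 237.6]
ee_rot: [-0.0, 1.0, 0.0, 0.001]
contact_force: [-0.6, 1.1, 2.5]
gripper_width: 55.9
grasp_force: 64.8
```

>>> carry_out(
  rows=[
    [0,0,0.003,0,0,0,-1],
    [0,0,0.003,0,0,0,1],
    [0,0,0.003,0,0,0,1],
    [0,0,0.003,0,0,0,1],
    [0,0,0.003,0,0,0,1],
    [0,0,-0.1,0,0,0,1],
    [0,0,-0.25,0,0,0,1],
    [0,0,-0.5,0,0,0,1],
    [0,0,-0.75,0,0,0,1],
    [0,0,-0.75,0,0,0,1],
  ],
)

```text
clock: 52.92
position: [567.9, 65.2, 391.3]
ee_rot: [-0.0, 1.0, 0.001, 0.005]
contact_force: [-0.3, 0.2, -0.7]
gripper_width: 85.1
grasp_force: 0.0
```

>>> carry_out(
  rows=[
    [0.5,-1,0,0,0,0,1],
    [0.5,-1,0,0,0,0,1],
    [0.5,-1,0,0,0,0,1],
    [0.5,-1,0,0,0,0,1],
    [0.5,-1,0,0,0,0,1],
  ],
)

```text
clock: 53.55
position: [465.6, -136.7, 385.6]
ee_rot: [0.002, 1.0, 0.0, -0.001]
contact_force: [-0.7, -0.1, 0.7]
gripper_width: 85.6
grasp_force: 0.0
```

>>> carry_out(
  rows=[
    [0.5,-1,0,0,0,0,1],
    [0.5,-1,0,0,0,0,1],
    [0.5,-1,0,0,0,0,1],
    [0.5,-1,0,0,0,0,1],
    [0.5,-1,0,0,0,0,1],
    [0.5,-1,0,0,0,0,1],
  ],
)

```text
clock: 54.3
position: [367.5, -334.5, 385.8]
ee_rot: [-0.0, 1.0, 0.0, -0.0]
contact_force: [0.1, -0.4, 0.0]
gripper_width: 85.2
grasp_force: 0.0
```

>>> carry_out(
  rows=[
    [0.4,-1,0,0,0,0,1],
    [0.4,-1,0,0,0,0,1],
    [0.4,-1,0,0,0,0,1],
    [0.4,-1,0,0,0,0,1],
    [0.4,-1,0,0,0,0,1],
    [0.4,-1,0,0,0,0,1],
  ],
)

```text
clock: 55.05
position: [288.0, -533.8, 386.0]
ee_rot: [-0.001, 1.0, 0.0, -0.0]
contact_force: [0.8, 0.2, 1.2]
gripper_width: 85.3
grasp_force: 0.0
```

Run:
```python
from h import *
np.set_printoptions(precision=1,suppress=True)
print(arm.read_state()["position"])
p,D,P=snap("top");cv2.imwrite("pics/top7.png",p[:,:,::-1]);w=P.reshape(-1,3)
o=cloud("top",np.load("top0.npz")["d"]).reshape(-1,3)
for nm,x,y,h in(("amber",567,65,116),("squeeze",580,-57,118),("square",512,-2,112)):
    for q in(o,w):
        f=lambda a,b,r:q[(q[:,2]>a)&(q[:,2]<b)&(np.hypot(q[:,0]-x,q[:,1]-y)<r)]
        s=f(h-3,h+9,35);t=f(85,99,34);print(nm,len(s),s.mean(0),len(t),t.mean(0),cv2.minAreaRect(t[:,:2].astype(np.float32)))
s=w[(abs(w[:,2]-115)<6)&(np.hypot(w[:,0]-487,w[:,1]+311)<40)]; print("tin",len(s),(s.min(0)+s.max(0))/2)
```

```text
[ 288.  -533.8  386. ]
amber 334 [566.8  65.3 119.2] 422 [561.3  63.9  91.6] ((567.100341796875, 65.61457824707031), (56.247676849365234, 56.67884063720703), 60.916893005371094)
amber 330 [568.   65.7 119.4] 423 [563.1  63.7  91.7] ((568.5260009765625, 65.39100646972656), (56.620426177978516, 56.23786163330078), 13.810140609741211)
squeeze 15 [579.9 -56.8 119.3] 472 [577.6 -55.9  91.6] ((579.5789184570312, -55.99664306640625), (52.36909866333008, 51.84235382080078), 85.52227020263672)
squeeze 17 [581.2 -56.7 119.7] 477 [578.8 -56.3  91.6] ((581.4131469726562, -56.81734848022461), (50.670982360839844, 53.02019119262695), 88.34468078613281)
square 417 [511.8  -1.6 115.3] 291 [506.3  -1.6  91. ] ((512.1688232421875, -1.659078598022461), (48.29092788696289, 47.770023345947266), 11.374245643615723)
square 414 [512.4  -1.1 115.4] 290 [507.   -0.9  90.9] ((512.845703125, -1.1022281646728516), (48.23135757446289, 48.034305572509766), 11.830726623535156)
tin 846 [ 486.3 -311.   114.7]
```

View pics/top7.png

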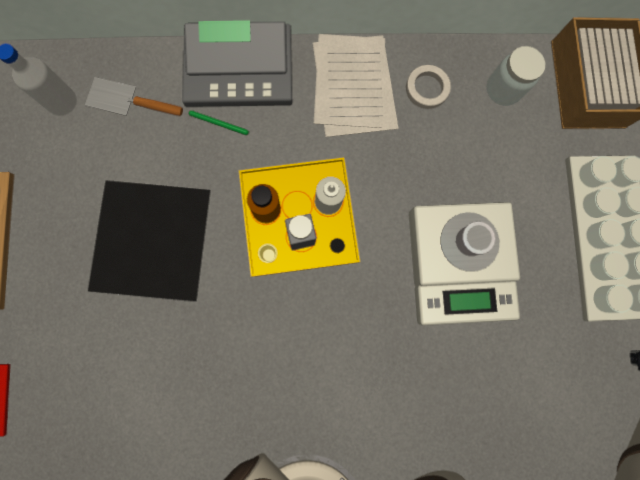

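The final view shows the bottles back at (263,203), (330,194) and (300,230), within about 1–2 mm of the start. The tin is on the pan (478,238), and the beaker and stopper are where they were. Handing in.

```bash
python3 -c "
from bench import arm
print(arm.job_done())"
```

```text
the job is handed in; nothing more can be done
None
```

The job is handed in after about 55 s: the tin stands upright on the middle of the balance pan, all three bottles are upright in their own places on the tray to within about 2 mm, and the beaker and stopper are where they were.

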